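# Set the push-to-turn route selector to the engine shed

### The job

On the yard's control stand, set the route selector to the engine-shed mark (the small house shape). It is a push-to-turn selector: press the paddle down gently until it comes free, without leaning hard on the stop beneath it, swing it round while it is down, and let it spring fully back up in the notch at that mark. Leave the models around the stand where they are.

Things in the scene. Friction and masses are not known exactly. Their poses are not given: they have to be found in the camera images.
- console: Control stand, fixed: wooden box with a flat aluminium top, 70 mm high. Origin on the selector's vertical axis at bench level; the box spans -100 to +170 mm in its x and +/-175 mm in its y. Black lines run from the axis to five places 145 mm out, at 0, +/-40 and +/-80 degrees from its x (counter-clockwise positive): 0, the start, has a steel ring, the others a brass mark each, in any order.
- selector: The black push-to-turn paddle. Origin on its vertical axis at its underside, 104 mm above the bench when up; x out along the paddle to its tip (113 mm), z up. Hub 56 mm across, 16 mm high, white line; arm 26 mm wide, 8 mm thick; then a square thumb cup. Up, it is locked in a notch with 1 degree of play; pressed down, it turns easily over +/-86 degrees. Over 30 N of force on it breaks its stop.
- selector_cup (a point): Centre of the thumb cup's floor, on the paddle, 75 mm out from the axis, 112 mm above the bench when up; axes as the paddle's. The cup is open at the top, 46 by 46 mm inside, 12 mm deep, with 5 mm walls; closed fingertips fit in it with room to spare and push its walls to swing the paddle.
- selector_aim (a point): The point 145 mm out from the axis along the paddle, 32 mm beyond its tip, level with its underside: over a mark's centre when the paddle points straight at it. Notches lie at all five places. Let go, the paddle rises and centres itself in the nearest notch; midway between two (20 degrees off) it may hang pressed down.
- plunger (a joint): How far the paddle is pressed down, m, 0 fully up. The depth at which it comes free is hidden and differs each time, 6 to 26 mm; a hard stop lies only 2.5 mm lower. It must stay between the two while swung. The spring takes 4 to 6 N to start and up to 9 N at the bottom; at the stop the force climbs steeply.
- mark_shed: The wanted mark: engine-shed shape, a house outline (30 mm wide body with a pointed gable outward), brass, 38 mm long, 3 mm high, on the stand's top. Origin at its centre on the panel, 145 mm from the selector's axis.
- mark_disc: Another route's mark: a plain brass disc, 36 mm across, 3 mm high; origin at its centre.
- mark_bars: Another route's mark: two parallel brass bars, 36 mm by 34 mm overall, 3 mm high; origin at its centre.
- mark_cross: Another route's mark: a brass diagonal cross, about 37 mm, 3 mm high; origin at its centre.
- boxcar: Bystander: dark brown model boxcar on a wooden plinth, 190 by 46 by 60 mm, loose on the bench beside the stand. Origin under its middle, x along it.
- depot: Bystander: small grey model station building with a tiled roof and chimney, 104 by 88 by 90 mm, loose. Origin under its middle.
- caboose: Bystander: dull red model caboose with a cupola, 110 by 36 by 75 mm, loose on the bench beyond the stand. Origin under its middle, x along it.

How it is judged (in metres and radians):
On the way, in this order (a step that is already met when the one before it is completed fails the run):
1. the paddle is pressed down out of its starting notch (more than 4.5 mm) (value of joint plunger above 0.0045 m), for 0.1 s.
2. the paddle points at the engine-shed mark and has sprung up (horizontal distance between selector_aim and mark_shed below 0.014 m and value of joint plunger below 0.003 m), for 0.2 s.
At the end, for the whole second after the job is handed in: The paddle points at the engine-shed mark (aim point within 14 mm of the mark's centre, about 5.5 degrees), is sprung up to within 3 mm of fully up, is at rest and let go of (all of step 2 and angular speed of selector below 0.2 rad/s); the robot touches nothing.
It fails at once if the paddle is forced with more than 30 N (contact force between any of the fingers, the arm and selector above 30 N).
It fails at once if the boxcar is moved more than 20 mm or tipped (distance of boxcar from where it was at the start of the episode above 0.02 m or angle between boxcar's own z axis and vertical above 0.3 rad).
It fails at once if the depot is moved more than 20 mm or tipped (distance of depot from where it was at the start of the episode above 0.02 m or angle between depot's own z axis and vertical above 0.3 rad).
It fails at once if the caboose is moved more than 20 mm or tipped (distance of caboose from where it was at the start of the episode above 0.02 m or angle between caboose's own z axis and vertical above 0.3 rad).
It also fails if it takes over 38 s, if anything falls off the work surface, if the arm or the gripper's body presses on something with over 40 N, if the wrist force passes 120 N, or if a joint passes its speed limit or range.

### The arm

A 6-joint arm with a two-finger parallel gripper is mounted at the origin on the work surface. World frame = base frame: x ahead of the robot, y to its left, z up, the work surface at z = 0. Lengths are in m, angles in degrees, forces in N, time in s.
With the tool pointing down it reaches from about 0.4 to 0.925 m from the base axis. Payload 3.4 kg.
Tool frame: the origin (TCP) lies on the centre line of the jaws, within the pads' length; the fingertips stand 17 mm ahead of it and the grasp point (between the pads) lies 2 mm behind it; y points along the fingers, x is the direction in which the jaws open and shut, and the axes are right-handed (so a half turn about y gives the same grasp; the last joint's range is limited). The gripper opens to 85 mm and grips with 20 to 120 N. Pads are 22 mm wide; open, the fingers measure 114 mm over their backs; the gripper's body (76 mm by 85 mm) begins 54 mm behind the grasp point. The pads swing forward as they close: fully open they stand 13 mm farther back than shut.
Start: joints at [-71.133, 17.578, 86.31, -0, 76.112, -4.211], TCP at [0.225, -0.529, 0.248] pointing down, gripper open.
Joint ranges: [-179.03, 179.03], [-60, 130.46], [8.19, 133.38], [-81.62, 261.62], [5.75, 156.47], [-153.77, 153.77]. Speed limits (degrees/s): [147.25, 147.25, 180, 180, 180, 180].

### API

Orientations are given as [roll, pitch, yaw] about the fixed x, y, z axes, in that order (R = Rz(yaw) Ry(pitch) Rx(roll)).
In Python, from plant import manip, capture, camera_model gives the robot as it stands.
- The arm moves only by the tool apply_moves, never from a script. Its argument "motion" is a list of rows, each an object of numbers: "tx", "ty", "tz": the shift along the tool's x, y, z in mm; "turn": the turn about the tool's y in degrees; "claw": the opening, from 0 (shut) to 1 (fully open). A call has 1 to 12 rows; each row is the pose to reach, as a shift and turn from the pose commanded when the call began, along the tool's axes at that moment; what a row does not reach only later rows make up. A row lasts 1/12 s, in which the tool goes at most 41.7 mm and 7.16 degrees, less where a joint would pass 70% of its speed; a pose out of reach is approached as far as the arm can. A call with a gripper value outside its range is refused whole. The fingers move at their own pace and stop on an object; the grip force is fixed at half the most. Time passes only in rows, so rows that repeat a pose let the fingers close. It gives the time, the measured TCP pose, the force and the opening at its end, in the units of the state.
- manip.observe(): the state, without advancing time (a new reading comes with each control period).
- capture(name): name is "scene" or "top" or "wrist"; returns the picture (400x640x3 uint8, blue, green, red); there is no depth.
- camera_model(name): a dict with "K" (3x3 intrinsics, pixels), "dist_coeffs" ([k1, k2, p1, p2, k3] as OpenCV has them; the pictures are not rectified), "eye" and "rotation" of the camera in the world. Camera axes: x right, y down, z forward; pixel columns grow to the right and rows downward; lengths in m; the calibration is good to about 2 mm. A picture is of the moment at which its call begins: read the wrist's pose just before it. camera_model takes no time and is no camera call; for the wrist camera it gives the pose at the moment of the call.
- manip.close_job(): hands the job in, once; it reports no verdict.
The state is a dict: "clock": time; "q": joint angles; "qd": joint speeds; "tau": joint torques, N m; "tcp_pos": TCP position; "tool_rot": TCP orientation; "force": force on the tool from outside, world axes, zero at the start; "torque": the same for the moment, N m; "grip_width": opening from 0.0 (shut) to 1.0 (fully open).
Only numpy, scipy, OpenCV 4.12 (cv2) and the standard library are available. Lean on these libraries where they do the work, as an engineer would, in place of code of your own. Each camera call takes 0.05 s, during which the arm holds its last target. There are 200 camera calls.

## Working session

There is one attempt and no reset: what is moved stays moved. The work goes in short steps, Python scripts to look and compute and a tool call to move; the robot and the scene stay as the last step left them, time stands still between calls to the robot, and variables do not carry over. Pictures are saved under pics/ and viewed, about 8 in all and at most 12, crops included, and the job is handed in when it is done.

Besides the shell and the picture viewer there is one more tool, called by a JSON object that holds its "method" and its "body", one argument or row to a line. apply_moves: Moves the arm, as the interface text tells. Its arguments: {"type":"object","properties":{"motion":{"type":"array","items":{"type":"object","properties":{"tx":{"type":"number"},"ty":{"type":"number"},"tz":{"type":"number"},"turn":{"type":"number"},"claw":{"type":"number"}}}}},"required":["motion"]}

```bash
mkdir -p pics; ls
python3 - <<'E'
from plant import manip,capture,camera_model
import cv2
print(manip.observe())
for n in("top","scene"):
    cv2.imwrite(f"pics/{n}0.png",capture(n)); m=camera_model(n); print(n,m)
E
```

```text
pics
{'clock': 0.0, 'q': array([-7.11335135e+01,  1.76212220e+01,  8.63821907e+01, -9.91126175e-04,
        7.61126004e+01, -4.21229919e+00]), 'qd': array([ 0.01789997, -0.04117222,  0.04509634,  0.08228609, -0.03879148,
        0.02712578]), 'tau': array([-1.53671294e-04, -4.57548201e+01, -2.51916790e+01,  7.34344758e-05,
        1.36039293e-02, -6.00552738e-06]), 'tcp_pos': array([ 0.22514623, -0.52837092,  0.24740259]), 'tool_rot': array([-89.99243764,   0.11577029, -66.92096783]), 'force': array([0.13959384, 0.18913221, 0.09323558]), 'torque': array([-0.04213166, -0.01190854,  0.02494732]), 'grip_width': 0.9996823277602078}
top {'K': array([[448.49975452,   0.        , 317.4283884 ],
       [  0.        , 448.49975452, 199.22739092],
       [  0.        ,   0.        ,   1.        ]]), 'dist_coeffs': array([0.0172198, 0.       , 0.       , 0.       , 0.       ]), 'eye': array([0.45200995, 0.02974018, 1.10734408]), 'rotation': array([-170.19135083,    1.22485733,  -91.02637548])}
scene {'K': array([[407.25995243,   0.        , 317.11074327],
       [  0.        , 407.25995243, 191.1269843 ],
       [  0.        ,   0.        ,   1.        ]]), 'dist_coeffs': array([-0.04922531,  0.        ,  0.        ,  0.        ,  0.        ]), 'eye': array([ 1.34104928, -0.56005853,  0.82295606]), 'rotation': array([-129.20167125,    0.78204429,   49.57248657])}
```

View pics/top0.png

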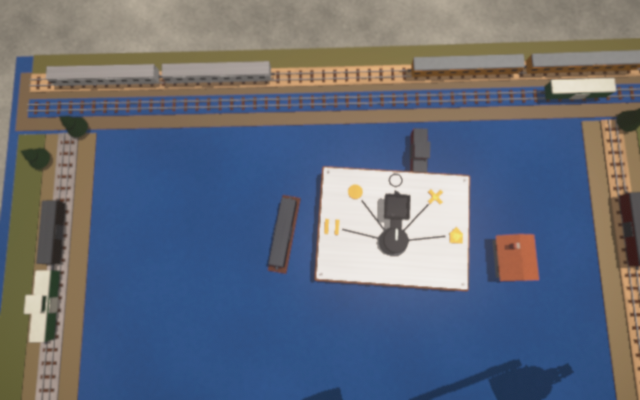

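View pics/scene0.png

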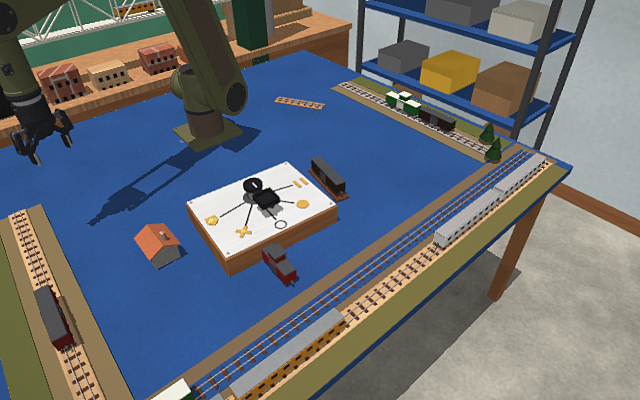

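The top view shows the shed mark at about (456,236), to the right (−80°). The cross is at (435,197), the disc at (355,192), the bars at (332,227), the ring at (396,180), and the hub at about (394,242). The cup is at about (397,207). Next I'll measure these.

```bash
cat > h.py <<'E'
import numpy as np,cv2
from scipy.spatial.transform import Rotation as R
from scipy.optimize import least_squares
def ray(m,uv,z):
    p=cv2.undistortPoints(np.array(uv,float).reshape(-1,1,2),m["K"],m["dist_coeffs"]).reshape(-1,2)
    d=np.c_[p,np.ones(len(p))]@R.from_euler("xyz",m["rotation"],degrees=True).as_matrix().T
    e=m["eye"]; return (e+d*((z-e[2])/d[:,2])[:,None])
def blobs(mask,lo,hi):
    n,_,s,c=cv2.connectedComponentsWithStats(mask.astype(np.uint8))
    return [(c[i],s[i]) for i in range(1,n) if lo<s[i][4]<hi]
E
python3 - <<'E'
from h import *; from plant import camera_model
for n,roi in(("top",(315,160,475,290)),("scene",(185,160,345,275))):
    im=cv2.imread(f"pics/{n}0.png"); m=camera_model(n)
    hsv=cv2.cvtColor(im,cv2.COLOR_BGR2HSV); k=np.zeros(im.shape[:2],bool); x0,y0,x1,y1=roi; k[y0:y1,x0:x1]=1
    br=k&(hsv[...,0]>12)&(hsv[...,0]<35)&(hsv[...,1]>110)&(hsv[...,2]>130)
    br=cv2.morphologyEx(br.astype(np.uint8),cv2.MORPH_CLOSE,np.ones((7,7)))
    if n=="scene": pass
    print(n)
    for c,s in blobs(br,25,400): print(c.round(1),s,ray(m,c,.0725).round(4))
    bl=k&(hsv[...,2]<60)
    for c,s in blobs(cv2.morphologyEx(bl.astype(np.uint8),cv2.MORPH_OPEN,np.ones((5,5))),60,9000): print("black",c.round(1),s,ray(m,c,.12).round(4))
im=cv2.imread("pics/top0.png")
cv2.imwrite("pics/crop.png",cv2.resize(im[150:300,310:480],None,fx=4,fy=4,interpolation=cv2.INTER_CUBIC))
E
```

```text
top
[354.8 191.3] [349 185  13  14 142] [[ 0.6482 -0.0394  0.0725]]
[434.8 196.3] [429 190  13  13 123] [[ 0.6322 -0.2249  0.0725]]
[326.1 226.3] [325 220   3  13  37] [[0.5673 0.0298 0.0725]]
[336.5 226.6] [335 220   4  14  36] [[0.566  0.0057 0.0725]]
[455.6 236.1] [450 228  12  15 147] [[ 0.5388 -0.2662  0.0725]]
scene
[300. 182.] [293 178  15   9  63] [[0.567  0.0184 0.0725]]
[302.2 203.5] [297 200  12   8  79] [[ 0.6483 -0.0385  0.0725]]
[316.  215.5] [295 205  42  22  70] [[ 0.7116 -0.0412  0.0725]]
[208.3 225.4] [195 215  24  36 199] [[ 0.5521 -0.2826  0.0725]]
[243.3 231.3] [236 226  15  12  75] [[ 0.6329 -0.2238  0.0725]]
[274.7 235.7] [255 227  39  19  65] [[ 0.7001 -0.1711  0.0725]]
[231.9 255.1] [220 249  28  12  58] [[ 0.6849 -0.2901  0.0725]]
black [328.3 180.9] [313 166  32  28 305] [[0.6648 0.0449 0.12  ]]
black [261.4 195.2] [244 180  35  29 517] [[ 0.5922 -0.1331  0.12  ]]
```

View pics/crop.png

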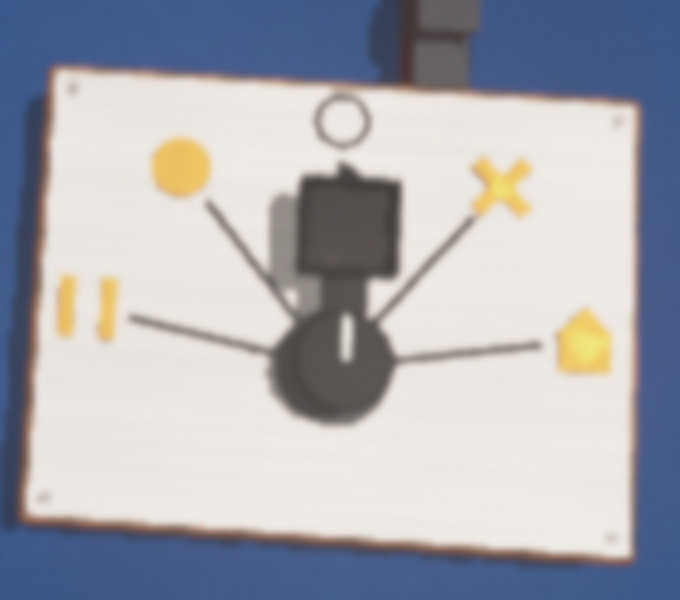

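The crop shows the house at crop (584,343), the −80° place. The paddle lies at 0° with its cup at about (350,228). Next I'll fit the pose.

Run:
```python
from h import *; from plant import camera_model
W=np.array([[.6482,-.0394],[.6325,-.2245],[.5667,.0178],[.5388,-.2662]])
a=np.deg2rad([40,-40,80,-80]); L=.145*np.c_[np.cos(a),np.sin(a)]
f=lambda p:(p[:2]+np.c_[L[:,0]*np.cos(p[2])-L[:,1]*np.sin(p[2]),L[:,0]*np.sin(p[2])+L[:,1]*np.cos(p[2])]-W).ravel()
s=least_squares(f,[.51,-.12,0]); th=s.x[2]; print(s.x[:2],np.rad2deg(th),(1e3*s.fun).round(1))
ax=s.x[:2]; cup=ax+.075*np.array([np.cos(th),np.sin(th)]); print("cup",cup)
m=camera_model("top"); print("cup rim seen",ray(m,[310+351/4,150+227/4],.124), "ring",ray(m,[310+343/4,150+120/4],.071),"exp",ax+.145*np.array([np.cos(th),np.sin(th)]))
T=np.array([.22514623,-.52837092]); y=np.deg2rad(-66.92); X=np.array([np.cos(y),np.sin(y)]); Z=np.array([-np.sin(y),np.cos(y)])
for g in [0,-20,-40,-60,-80]:
    t=np.deg2rad(g)+th; c=ax+.075*np.array([np.cos(t),np.sin(t)]); print(g,c.round(4),"tx,tz from start",(1e3*(c-T)@X).round(1),(1e3*(c-T)@Z).round(1))
print(np.hypot(*cup))
```

```text
[ 0.52871858 -0.12172799] -5.345620356870145 [-0.2  0.1 -1.9 -0.4  0.4  0.3  1.7 -0. ]
cup [ 0.6033924  -0.12871525]
cup rim seen [[ 0.60170493 -0.12943945  0.124     ]] ring [[ 0.67350569 -0.13640678  0.071     ]] exp [ 0.67308795 -0.13523668]
0 [ 0.6034 -0.1287] tx,tz from start -219.4 504.6
-20 [ 0.5965 -0.1538] tx,tz from start -199.0 488.5
-40 [ 0.5814 -0.1751] tx,tz from start -185.3 466.3
-60 [ 0.56   -0.1899] tx,tz from start -180.1 440.7
-80 [ 0.5348 -0.1965] tx,tz from start -183.9 415.0
0.6169683932398986
```

{"method": "apply_moves", "body": {
  "motion": [
    {"tx":-8,"tz":18,"claw":0},
    {"tx":-22,"tz":50,"claw":0},
    {"tx":-37,"tz":84,"claw":0},
    {"tx":-52,"tz":118,"claw":0},
    {"tx":-66,"tz":152,"claw":0},
    {"tx":-81,"tz":186,"claw":0},
    {"tx":-96,"tz":220,"claw":0},
    {"tx":-110,"tz":254,"claw":0},
    {"tx":-125,"tz":288,"claw":0},
    {"tx":-139,"tz":320,"claw":0},
    {"tx":-152,"tz":350,"claw":0},
    {"tx":-165,"tz":380,"claw":0}
  ]
}}

```text
schema error: expected keys tx, ty, tz, turn, claw
```

{"method": "apply_moves", "body": {
  "motion": [
    {"tx":-14,"tz":31,"claw":0},
    {"tx":-26,"tz":59,"claw":0},
    {"tx":-36,"tz":84,"ty":15,"claw":0},
    {"tx":-44,"tz":103,"ty":30,"claw":0},
    {"tx":-50,"tz":116,"ty":45,"claw":0},
    {"tx":-53,"tz":122,"ty":60,"claw":0},
    {"tx":-54,"tz":125,"ty":70,"claw":0},
    {"tx":-54,"tz":125,"ty":75,"claw":0},
    {"tx":-54,"tz":125,"ty":75,"claw":0}
  ]
}}

```text
schema error: expected keys tx, ty, tz, turn, claw
```

Run:
```python
from plant import manip,capture
import cv2
o=manip.observe(); print({k:o[k] for k in("clock","tcp_pos","tool_rot","force","grip_width")})
w=capture("wrist"); t=capture("top")[150:300,310:480]; s=capture("scene")[130:270,180:350]
r=lambda i:cv2.resize(i,(400,300))
cv2.imwrite("pics/a.png",cv2.vconcat([cv2.hconcat([r(w),r(t)]),cv2.hconcat([r(s),r(s)*0])]))
```

```text
{'clock': 0.1, 'tcp_pos': array([ 0.22516087, -0.52841329,  0.24747658]), 'tool_rot': array([-89.99391725,   0.10631355, -66.92448111]), 'force': array([-0.07485597, -0.0353568 , -0.02996917]), 'grip_width': 1.003563432161684}
```

View pics/a.png

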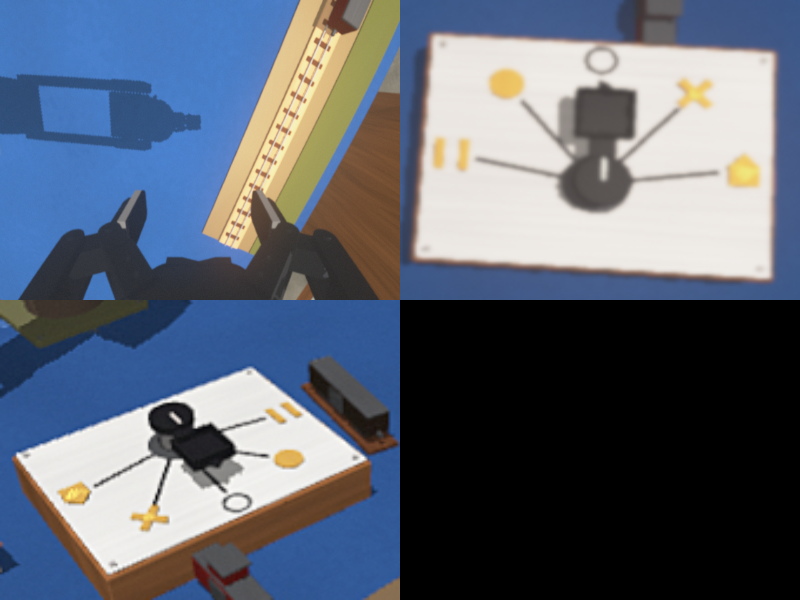

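Both calls were refused because every row needs all five keys, so nothing has moved. I'll resend them with all keys. The picture again shows the house at the −80° place.

{"method": "apply_moves", "body": {
  "motion": [
    {"tx":-8,"ty":0,"tz":18,"turn":0,"claw":0},
    {"tx":-22,"ty":0,"tz":50,"turn":0,"claw":0},
    {"tx":-37,"ty":0,"tz":84,"turn":0,"claw":0},
    {"tx":-52,"ty":0,"tz":118,"turn":0,"claw":0},
    {"tx":-66,"ty":0,"tz":152,"turn":0,"claw":0},
    {"tx":-81,"ty":0,"tz":186,"turn":0,"claw":0},
    {"tx":-96,"ty":0,"tz":220,"turn":0,"claw":0},
    {"tx":-110,"ty":0,"tz":254,"turn":0,"claw":0},
    {"tx":-125,"ty":0,"tz":288,"turn":0,"claw":0},
    {"tx":-139,"ty":0,"tz":320,"turn":0,"claw":0},
    {"tx":-152,"ty":0,"tz":350,"turn":0,"claw":0},
    {"tx":-165,"ty":0,"tz":380,"turn":0,"claw":0}
  ]
}}

```text
clock: 1.25
tcp_pos: [0.5112, -0.2266, 0.2483]
tool_rot: [-90.0, -0.0, -66.9]
force: [0.0, -0.4, 0.1]
grip_width: 0.002
```

{"method": "apply_moves", "body": {
  "motion": [
    {"tx":-14,"ty":0,"tz":31,"turn":0,"claw":0},
    {"tx":-26,"ty":0,"tz":59,"turn":0,"claw":0},
    {"tx":-36,"ty":15,"tz":84,"turn":0,"claw":0},
    {"tx":-44,"ty":30,"tz":103,"turn":0,"claw":0},
    {"tx":-50,"ty":45,"tz":116,"turn":0,"claw":0},
    {"tx":-53,"ty":60,"tz":122,"turn":0,"claw":0},
    {"tx":-54,"ty":70,"tz":125,"turn":0,"claw":0},
    {"tx":-54,"ty":75,"tz":125,"turn":0,"claw":0},
    {"tx":-54,"ty":75,"tz":125,"turn":0,"claw":0}
  ]
}}

```text
clock: 2.0
tcp_pos: [0.603, -0.1295, 0.1718]
tool_rot: [-90.2, 0.1, -66.9]
force: [-0.7, -0.2, -0.7]
grip_width: 0.003
```

Run:
```python
from plant import manip,capture
import cv2
o=manip.observe(); print({k:o[k] for k in("clock","tcp_pos","tool_rot","force","grip_width")})
w=capture("wrist"); t=capture("top")[150:300,310:480]; s=capture("scene")[110:250,190:350]
r=lambda i:cv2.resize(i,(400,300))
cv2.imwrite("pics/b.png",cv2.vconcat([cv2.hconcat([r(w),r(t)]),cv2.hconcat([r(s),r(s)*0])]))
```

```text
{'clock': 2.0, 'tcp_pos': array([ 0.60301548, -0.12954697,  0.17184603]), 'tool_rot': array([-90.15156534,   0.09851898, -66.91436308]), 'force': array([-0.73761078, -0.20944157, -0.72101259]), 'grip_width': 0.0031343485696112877}
```

View pics/b.png

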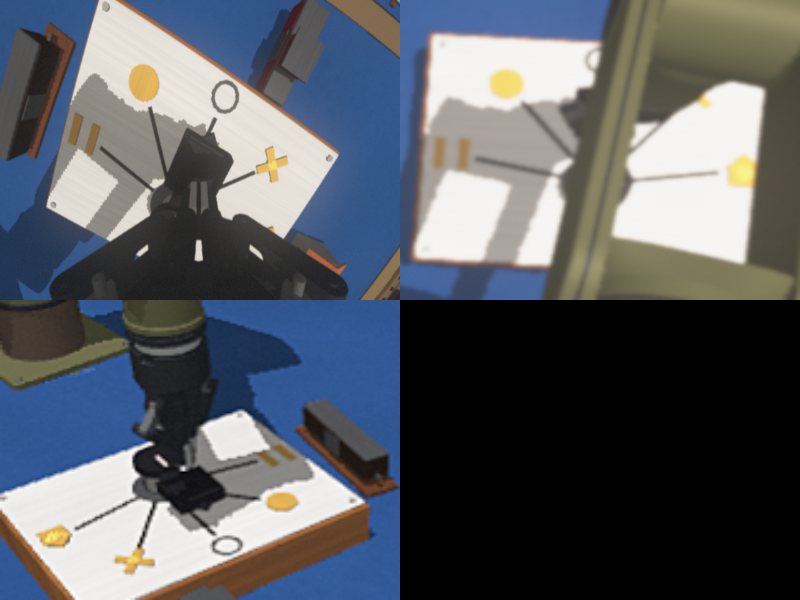

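The fingers are shut and hang just above the cup in both the wrist view, about (200,190), and the scene view. Now descending into the cup.

{"method": "apply_moves", "body": {
  "motion": [
    {"tx":0,"ty":8,"tz":0,"turn":0,"claw":0},
    {"tx":0,"ty":18,"tz":0,"turn":0,"claw":0},
    {"tx":0,"ty":26,"tz":0,"turn":0,"claw":0},
    {"tx":0,"ty":30,"tz":0,"turn":0,"claw":0},
    {"tx":0,"ty":33,"tz":0,"turn":0,"claw":0},
    {"tx":0,"ty":35,"tz":0,"turn":0,"claw":0},
    {"tx":0,"ty":36,"tz":0,"turn":0,"claw":0},
    {"tx":0,"ty":36,"tz":0,"turn":0,"claw":0}
  ]
}}

```text
clock: 2.82
tcp_pos: [0.6041, -0.1296, 0.1371]
tool_rot: [-90.0, 0.0, -66.9]
force: [-0.2, 0.2, -0.4]
grip_width: -0.003
```

{"method": "apply_moves", "body": {
  "motion": [
    {"tx":0,"ty":1,"tz":0,"turn":0,"claw":0},
    {"tx":0,"ty":2,"tz":0,"turn":0,"claw":0},
    {"tx":0,"ty":2,"tz":0,"turn":0,"claw":0},
    {"tx":0,"ty":2,"tz":0,"turn":0,"claw":0},
    {"tx":0,"ty":2,"tz":0,"turn":0,"claw":0}
  ]
}}

```text
clock: 3.23
tcp_pos: [0.6042, -0.1296, 0.1355]
tool_rot: [-90.0, -0.0, -66.9]
force: [-0.0, -1.0, 0.4]
grip_width: 0.002
```

{"method": "apply_moves", "body": {
  "motion": [
    {"tx":0,"ty":1,"tz":0,"turn":0,"claw":0},
    {"tx":0,"ty":2,"tz":0,"turn":0,"claw":0},
    {"tx":0,"ty":3,"tz":0,"turn":0,"claw":0},
    {"tx":0,"ty":4,"tz":0,"turn":0,"claw":0},
    {"tx":0,"ty":4,"tz":0,"turn":0,"claw":0},
    {"tx":0,"ty":4,"tz":0,"turn":0,"claw":0}
  ]
}}

```text
clock: 3.73
tcp_pos: [0.604, -0.1295, 0.1312]
tool_rot: [-90.0, 0.0, -66.9]
force: [-0.1, 0.5, -0.6]
grip_width: 0.001
```

{"method": "apply_moves", "body": {
  "motion": [
    {"tx":0,"ty":1,"tz":0,"turn":0,"claw":0},
    {"tx":0,"ty":2,"tz":0,"turn":0,"claw":0},
    {"tx":0,"ty":3,"tz":0,"turn":0,"claw":0},
    {"tx":0,"ty":3,"tz":0,"turn":0,"claw":0}
  ]
}}

```text
clock: 4.07
tcp_pos: [0.6042, -0.1296, 0.1287]
tool_rot: [-90.0, -0.0, -66.9]
force: [-1.0, 0.5, 5.0]
grip_width: 0.003
```

{"method": "apply_moves", "body": {
  "motion": [
    {"tx":0,"ty":1,"tz":0,"turn":0,"claw":0},
    {"tx":0,"ty":2,"tz":0,"turn":0,"claw":0},
    {"tx":0,"ty":2,"tz":0,"turn":0,"claw":0},
    {"tx":0,"ty":2,"tz":0,"turn":0,"claw":0}
  ]
}}

```text
clock: 4.4
tcp_pos: [0.6042, -0.1296, 0.1267]
tool_rot: [-90.0, -0.0, -66.9]
force: [-1.6, 0.5, 4.0]
grip_width: 0.001
```

Contact with the floor came at TCP z≈0.129, which is what the given heights predict. Next I'll bias the fingers sideways against the cup wall (clockwise) so I can feel the paddle come free.

{"method": "apply_moves", "body": {
  "motion": [
    {"tx":1,"ty":0,"tz":-0.5,"turn":0,"claw":0},
    {"tx":2,"ty":0,"tz":-1,"turn":0,"claw":0},
    {"tx":3.5,"ty":0,"tz":-2,"turn":0,"claw":0},
    {"tx":3.5,"ty":0,"tz":-2,"turn":0,"claw":0}
  ]
}}

```text
clock: 4.73
tcp_pos: [0.6039, -0.1333, 0.1266]
tool_rot: [-89.9, 0.0, -66.9]
force: [-0.7, 1.0, 5.3]
grip_width: 0.006
```

{"method": "apply_moves", "body": {
  "motion": [
    {"tx":0.9,"ty":0,"tz":-0.5,"turn":0,"claw":0},
    {"tx":1.8,"ty":0,"tz":-1,"turn":0,"claw":0},
    {"tx":1.8,"ty":0,"tz":-1,"turn":0,"claw":0},
    {"tx":1.8,"ty":0,"tz":-1,"turn":0,"claw":0}
  ]
}}

```text
clock: 5.07
tcp_pos: [0.6038, -0.1345, 0.1266]
tool_rot: [-89.9, 0.1, -66.9]
force: [-0.6, 2.6, 5.4]
grip_width: 0.004
```

{"method": "apply_moves", "body": {
  "motion": [
    {"tx":0.9,"ty":0,"tz":-0.5,"turn":0,"claw":0},
    {"tx":1.3,"ty":0,"tz":-0.7,"turn":0,"claw":0},
    {"tx":1.3,"ty":0,"tz":-0.7,"turn":0,"claw":0},
    {"tx":1.3,"ty":0,"tz":-0.7,"turn":0,"claw":0}
  ]
}}

```text
clock: 5.4
tcp_pos: [0.6037, -0.1359, 0.1266]
tool_rot: [-89.9, 0.1, -66.9]
force: [0.5, 2.9, 5.2]
grip_width: 0.003
```

{"method": "apply_moves", "body": {
  "motion": [
    {"tx":0.9,"ty":0,"tz":-0.5,"turn":0,"claw":0},
    {"tx":1.8,"ty":0,"tz":-1,"turn":0,"claw":0},
    {"tx":1.8,"ty":0,"tz":-1,"turn":0,"claw":0},
    {"tx":1.8,"ty":0,"tz":-1,"turn":0,"claw":0}
  ]
}}

```text
clock: 5.73
tcp_pos: [0.6036, -0.1382, 0.1267]
tool_rot: [-89.9, 0.1, -66.9]
force: [0.1, 3.0, 5.1]
grip_width: 0.001
```

{"method": "apply_moves", "body": {
  "motion": [
    {"tx":0.9,"ty":0,"tz":-0.5,"turn":0,"claw":0},
    {"tx":1.8,"ty":0,"tz":-1,"turn":0,"claw":0},
    {"tx":1.8,"ty":0,"tz":-1,"turn":0,"claw":0},
    {"tx":1.8,"ty":0,"tz":-1,"turn":0,"claw":0}
  ]
}}

```text
clock: 6.07
tcp_pos: [0.6035, -0.1403, 0.1267]
tool_rot: [-89.9, 0.0, -66.9]
force: [0.4, 3.0, 5.4]
grip_width: -0.003
```

{"method": "apply_moves", "body": {
  "motion": [
    {"tx":0.9,"ty":0,"tz":-0.5,"turn":0,"claw":0},
    {"tx":1.8,"ty":0,"tz":-1,"turn":0,"claw":0},
    {"tx":1.8,"ty":0,"tz":-1,"turn":0,"claw":0},
    {"tx":1.8,"ty":0,"tz":-1,"turn":0,"claw":0}
  ]
}}

```text
clock: 6.4
tcp_pos: [0.6032, -0.1418, 0.1266]
tool_rot: [-89.9, 0.1, -66.9]
force: [-0.7, 4.7, 6.1]
grip_width: 0.005
```

{"method": "apply_moves", "body": {
  "motion": [
    {"tx":0.9,"ty":0,"tz":-0.5,"turn":0,"claw":0},
    {"tx":0.9,"ty":0,"tz":-0.5,"turn":0,"claw":0},
    {"tx":0.9,"ty":0,"tz":-0.5,"turn":0,"claw":0}
  ]
}}

```text
clock: 6.65
tcp_pos: [0.6031, -0.1424, 0.1266]
tool_rot: [-89.9, 0.1, -66.9]
force: [1.2, 5.1, 5.1]
grip_width: -0.001
```

{"method": "apply_moves", "body": {
  "motion": [
    {"tx":0,"ty":1,"tz":0,"turn":0,"claw":0},
    {"tx":0,"ty":2,"tz":0,"turn":0,"claw":0},
    {"tx":0,"ty":2,"tz":0,"turn":0,"claw":0}
  ]
}}

```text
clock: 6.9
tcp_pos: [0.6031, -0.1424, 0.1255]
tool_rot: [-89.8, 0.1, -66.9]
force: [-1.2, 6.9, 10.3]
grip_width: 0.001
```

The side load makes the notch bind: Fz rose to 10 N. I'll ease the bias off while pressing and probe sideways after each 2 mm step.

{"method": "apply_moves", "body": {
  "motion": [
    {"tx":-2.6,"ty":0,"tz":1.4,"turn":0,"claw":0},
    {"tx":-2.6,"ty":1,"tz":1.4,"turn":0,"claw":0},
    {"tx":-2.6,"ty":2,"tz":1.4,"turn":0,"claw":0},
    {"tx":-2.6,"ty":2,"tz":1.4,"turn":0,"claw":0}
  ]
}}

```text
clock: 7.23
tcp_pos: [0.6034, -0.1414, 0.1227]
tool_rot: [-89.9, -0.1, -66.9]
force: [-0.3, 0.4, 5.9]
grip_width: 0.0
```

{"method": "apply_moves", "body": {
  "motion": [
    {"tx":2.6,"ty":0,"tz":-1.4,"turn":0,"claw":0},
    {"tx":3.5,"ty":0,"tz":-1.9,"turn":0,"claw":0},
    {"tx":3.5,"ty":0,"tz":-1.9,"turn":0,"claw":0}
  ]
}}

```text
clock: 7.48
tcp_pos: [0.6024, -0.1454, 0.1225]
tool_rot: [-90.0, -0.0, -66.9]
force: [-1.1, 0.2, 5.3]
grip_width: 0.002
```

Free: the sideways force fell to about 0 and the fingers moved 3 mm past the wall position, at about 6.5 mm depth. Next I'll work out the arc.

```bash
cat > arc.py <<'E'
import numpy as np,sys
from plant import manip
a0,a1,n=map(float,sys.argv[1:4])
o=manip.observe(); p=o["tcp_pos"][:2]; y=np.deg2rad(o["tool_rot"][2]); ax=np.array([.5287,-.1217]); d=p-ax
X=np.array([np.cos(y),np.sin(y)]); Z=np.array([-np.sin(y),np.cos(y)])
print(np.hypot(*d),np.rad2deg(np.arctan2(d[1],d[0])),o["force"],o["tcp_pos"][2])
for a in np.linspace(a0,a1,int(n)):
    c=ax+.076*np.array([np.cos(np.deg2rad(a)),np.sin(np.deg2rad(a))])-p; print(round(a,1),(1e3*c@X).round(1),(1e3*c@Z).round(1))
E
python3 arc.py -20 -53 12
```

```text
0.07738738644864224 -17.83997851956609 [-1.11217119  0.24295915  5.2805619 ] 0.12253628196679775
-20.0 1.2 -3.0
-23.0 4.1 -5.8
-26.0 6.7 -8.7
-29.0 9.3 -11.8
-32.0 11.6 -15.0
-35.0 13.8 -18.3
-38.0 15.8 -21.7
-41.0 17.7 -25.3
-44.0 19.3 -28.9
-47.0 20.8 -32.6
-50.0 22.0 -36.4
-53.0 23.1 -40.2
```

{"method": "apply_moves", "body": {
  "motion": [
    {"tx":0,"ty":0.5,"tz":0,"turn":0,"claw":0},
    {"tx":1.2,"ty":0.9,"tz":-3,"turn":0,"claw":0},
    {"tx":4.1,"ty":0.9,"tz":-5.8,"turn":0,"claw":0},
    {"tx":6.7,"ty":0.9,"tz":-8.7,"turn":0,"claw":0},
    {"tx":6.7,"ty":0.9,"tz":-8.7,"turn":0,"claw":0}
  ]
}}

```text
clock: 7.9
tcp_pos: [0.5976, -0.1557, 0.1216]
tool_rot: [-89.9, -0.1, -66.9]
force: [0.5, -1.0, 3.5]
grip_width: 0.007
```

```bash
python3 arc.py -29 -62 12
```

```text
0.07679462569287906 -26.251968464714395 [ 0.52080606 -1.03473291  3.48243571] 0.12162312647992128
-29.0 1.7 -3.3
-32.0 4.1 -6.5
-35.0 6.3 -9.9
-38.0 8.3 -13.3
-41.0 10.1 -16.8
-44.0 11.8 -20.4
-47.0 13.2 -24.1
-50.0 14.5 -27.9
-53.0 15.5 -31.8
-56.0 16.4 -35.6
-59.0 17.0 -39.6
-62.0 17.5 -43.5
```

{"method": "apply_moves", "body": {
  "motion": [
    {"tx":1.7,"ty":0,"tz":-3.3,"turn":0,"claw":0},
    {"tx":4.1,"ty":0,"tz":-6.5,"turn":0,"claw":0},
    {"tx":6.3,"ty":0,"tz":-9.9,"turn":0,"claw":0},
    {"tx":8.3,"ty":0,"tz":-13.3,"turn":0,"claw":0},
    {"tx":10.1,"ty":0,"tz":-16.8,"turn":0,"claw":0},
    {"tx":11.8,"ty":0,"tz":-20.4,"turn":0,"claw":0},
    {"tx":13.2,"ty":0,"tz":-24.1,"turn":0,"claw":0},
    {"tx":14.5,"ty":0,"tz":-27.9,"turn":0,"claw":0},
    {"tx":15.5,"ty":0,"tz":-31.8,"turn":0,"claw":0},
    {"tx":16.4,"ty":0,"tz":-35.6,"turn":0,"claw":0},
    {"tx":17,"ty":0,"tz":-39.6,"turn":0,"claw":0},
    {"tx":17,"ty":0,"tz":-39.6,"turn":0,"claw":0}
  ]
}}

```text
clock: 8.9
tcp_pos: [0.5663, -0.1868, 0.1217]
tool_rot: [-90.1, -0.0, -66.9]
force: [0.3, -1.4, 4.7]
grip_width: -0.0
```

```bash
python3 arc.py -61 -93 12
python3 - <<'E'
from plant import capture
import cv2
r=lambda i:cv2.resize(i,(480,400))
cv2.imwrite("pics/c.png",cv2.resize(cv2.hconcat([r(capture("wrist")),r(capture("scene")[110:250,190:350])]),(800,333)))
E
```

```text
0.0751618834575908 -60.02082578728578 [ 0.27631617 -1.37167189  4.65145016] 0.12169455912088255
-61.0 1.0 -1.2
-63.9 1.3 -5.0
-66.8 1.4 -8.9
-69.7 1.3 -12.8
-72.6 1.0 -16.6
-75.5 0.5 -20.4
-78.5 -0.1 -24.2
-81.4 -1.0 -28.0
-84.3 -2.1 -31.7
-87.2 -3.3 -35.3
-90.1 -4.7 -38.9
-93.0 -6.3 -42.4
```

View pics/c.png

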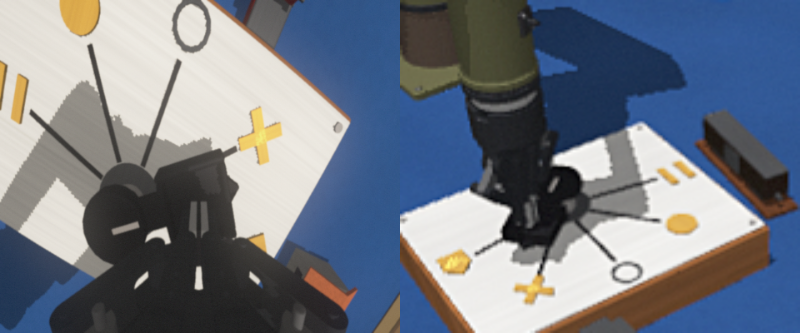

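The wrist picture shows the paddle swung past the cross line, with the cup at about (195,190) on its way to the shed. I'll continue the arc.

{"method": "apply_moves", "body": {
  "motion": [
    {"tx":1,"ty":0,"tz":-1.2,"turn":0,"claw":0},
    {"tx":1.3,"ty":0,"tz":-5,"turn":0,"claw":0},
    {"tx":1.4,"ty":0,"tz":-8.9,"turn":0,"claw":0},
    {"tx":1.3,"ty":0,"tz":-12.8,"turn":0,"claw":0},
    {"tx":1,"ty":0,"tz":-16.6,"turn":0,"claw":0},
    {"tx":0.5,"ty":0,"tz":-20.4,"turn":0,"claw":0},
    {"tx":0,"ty":0,"tz":-24.2,"turn":0,"claw":0},
    {"tx":-1,"ty":0,"tz":-28,"turn":0,"claw":0},
    {"tx":-2,"ty":0,"tz":-31.7,"turn":0,"claw":0},
    {"tx":-3.3,"ty":0,"tz":-35.3,"turn":0,"claw":0},
    {"tx":-4.2,"ty":0,"tz":-37.8,"turn":0,"claw":0},
    {"tx":-4.2,"ty":0,"tz":-37.8,"turn":0,"claw":0}
  ]
}}

```text
clock: 10.0
tcp_pos: [0.53, -0.1971, 0.1217]
tool_rot: [-90.0, 0.0, -66.9]
force: [-0.6, -0.8, 6.0]
grip_width: -0.002
```

```bash
python3 arc.py -91 -96 6
python3 - <<'E'
from plant import capture
import cv2
r=lambda i:cv2.resize(i,(400,400*i.shape[0]//i.shape[1]))
w=capture("wrist");s=capture("scene")[120:245,180:380]
cv2.imwrite("pics/d.png",cv2.hconcat([cv2.resize(w,(400,250)),cv2.resize(s,(400,250))]))
E
```

```text
0.07545837605892719 -89.03905293737552 [-0.57394924 -0.79445575  5.95581174] 0.1216730521441278
-91.0 -0.5 -2.6
-92.0 -1.1 -3.8
-93.0 -1.6 -5.0
-94.0 -2.2 -6.2
-95.0 -2.8 -7.4
-96.0 -3.5 -8.5
```

View pics/d.png

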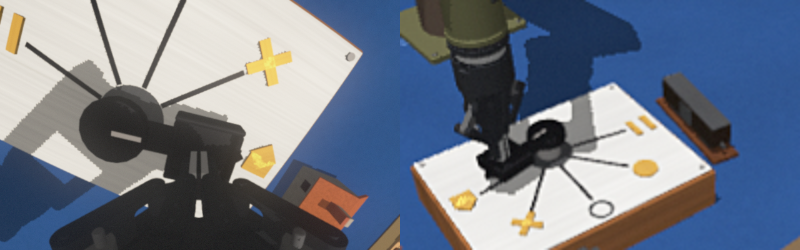

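The wrist picture shows the paddle nearly over the shed line, with its tip at about (240,150) and the house at (260,160). I'll go a few degrees farther, then lift.

{"method": "apply_moves", "body": {
  "motion": [
    {"tx":-0.5,"ty":0,"tz":-2.6,"turn":0,"claw":0},
    {"tx":-1.6,"ty":0,"tz":-5,"turn":0,"claw":0},
    {"tx":-2.2,"ty":0,"tz":-6.2,"turn":0,"claw":0},
    {"tx":-2.2,"ty":0,"tz":-6.2,"turn":0,"claw":0},
    {"tx":-2.2,"ty":0,"tz":-6.2,"turn":0,"claw":0}
  ]
}}

```text
clock: 10.52
tcp_pos: [0.5237, -0.1972, 0.1216]
tool_rot: [-90.0, 0.0, -66.9]
force: [-0.0, 1.3, 5.9]
grip_width: 0.001
```

{"method": "apply_moves", "body": {
  "motion": [
    {"tx":-2,"ty":-1,"tz":1,"turn":0,"claw":0},
    {"tx":-1,"ty":-3,"tz":4,"turn":0,"claw":0},
    {"tx":0,"ty":-6,"tz":6,"turn":0,"claw":0},
    {"tx":1,"ty":-10,"tz":8,"turn":0,"claw":0},
    {"tx":1,"ty":-14,"tz":8,"turn":0,"claw":0},
    {"tx":1,"ty":-20,"tz":8,"turn":0,"claw":0},
    {"tx":1,"ty":-28,"tz":8,"turn":0,"claw":0},
    {"tx":1,"ty":-38,"tz":8,"turn":0,"claw":0},
    {"tx":1,"ty":-50,"tz":8,"turn":0,"claw":0},
    {"tx":1,"ty":-65,"tz":8,"turn":0,"claw":0},
    {"tx":1,"ty":-85,"tz":8,"turn":0,"claw":0},
    {"tx":1,"ty":-100,"tz":8,"turn":0,"claw":0}
  ]
}}

```text
clock: 11.52
tcp_pos: [0.5323, -0.1952, 0.2235]
tool_rot: [-89.9, -0.1, -66.9]
force: [0.8, -0.0, -0.7]
grip_width: 0.001
```

{"method": "apply_moves", "body": {
  "motion": [
    {"tx":20,"ty":0,"tz":-25,"turn":0,"claw":0},
    {"tx":40,"ty":0,"tz":-55,"turn":0,"claw":0},
    {"tx":60,"ty":0,"tz":-85,"turn":0,"claw":0},
    {"tx":80,"ty":0,"tz":-115,"turn":0,"claw":0},
    {"tx":100,"ty":0,"tz":-145,"turn":0,"claw":0},
    {"tx":110,"ty":0,"tz":-165,"turn":0,"claw":0},
    {"tx":110,"ty":0,"tz":-170,"turn":0,"claw":0},
    {"tx":110,"ty":0,"tz":-170,"turn":0,"claw":0},
    {"tx":110,"ty":0,"tz":-170,"turn":0,"claw":0}
  ]
}}

```text
clock: 12.27
tcp_pos: [0.4189, -0.3625, 0.2219]
tool_rot: [-89.9, 0.0, -67.0]
force: [0.6, -0.5, -0.3]
grip_width: -0.001
```

Run:
```python
from plant import capture,manip
import cv2
print(manip.observe()["tcp_pos"])
t=capture("top"); s=capture("scene"); cv2.imwrite("pics/top1.png",t); cv2.imwrite("pics/scene1.png",s)
cv2.imwrite("pics/e.png",cv2.hconcat([cv2.resize(t[130:300,240:560],(400,213)),cv2.resize(s[120:290,130:450],(400,213))]))
```

```text
[ 0.41885284 -0.36247091  0.22185724]
```

View pics/e.png

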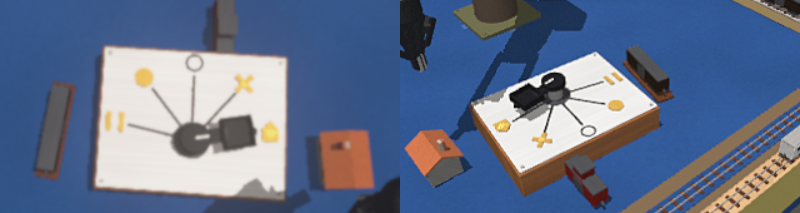

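The paddle now points at the house, with the cup at about (238,132) in the top crop and the house at (270,131). The bystanders look unmoved. I'll check the angle and the height with numbers.

Run:
```python
from h import *; from plant import camera_model
ax=np.array([.5287,-.1217]); C={}
for n,roi in(("top",(370,205,450,265)),("scene",(195,160,290,225))):
    im=cv2.imread(f"pics/{n}1.png"); m=camera_model(n); k=np.zeros(im.shape[:2],np.uint8); x0,y0,x1,y1=roi
    k[y0:y1,x0:x1]=(im.max(2)<75)[y0:y1,x0:x1]
    # cup: keep only what survives a wide opening, split from hub by farthest direction
    k=cv2.morphologyEx(k,cv2.MORPH_OPEN,np.ones((11,11) if n=="top" else (7,7),np.uint8))
    for c,s in blobs(k,60,5000):
        for z in(.124,.117):
            P=ray(m,c,z)[0][:2]-ax; print(n,c.round(1),s,"z",z,"r",np.hypot(*P).round(4),"ang rel",(np.rad2deg(np.arctan2(P[1],P[0]))+5.35).round(1))
a,b=[cv2.imread(f"pics/top{i}.png") for i in(0,1)]
for nm,(x0,y0,x1,y1) in dict(boxcar=(262,190,303,278),depot=(490,228,545,288),caboose=(408,122,434,170)).items():
    h=lambda i:cv2.phaseCorrelate(np.float32(cv2.cvtColor(a,6))[y0:y1,x0:x1],np.float32(cv2.cvtColor(b,6))[y0:y1,x0:x1])
    print(nm,h(0))
cv2.imwrite("pics/f.png",np.hstack([cv2.resize(cv2.imread("pics/scene1.png")[150:250,190:300],(440,400),interpolation=2),cv2.resize(b[200:270,370:470],(360,400),interpolation=2)]))
```

```text
scene [255.5 186.1] [249 179  13  14 150] z 0.124 r 0.0244 ang rel -2.9
scene [255.5 186.1] [249 179  13  14 150] z 0.117 r 0.0163 ang rel 8.3
scene [232.  197.2] [219 189  27  18 388] z 0.124 r 0.081 ang rel -68.8
scene [232.  197.2] [219 189  27  18 388] z 0.117 r 0.0757 ang rel -73.8
boxcar ((0.4773292760937977, 0.03056160249323625), 0.9556619267404816)
depot ((-0.13887808407315916, -0.010408209703253846), 0.9220436424679226)
caboose ((0.49081484967779865, 0.030452082725823004), 0.9977043050306814)
```

View pics/f.png

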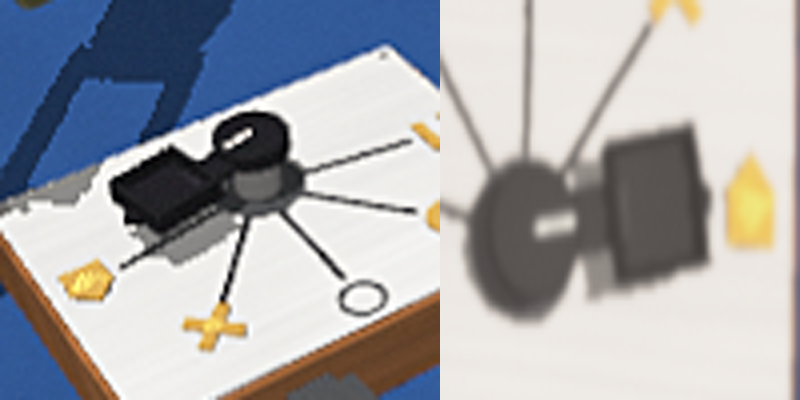

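The close-up shows the paddle high on its post and pointing at the house. The cup rim centre is at top pixel (430.0,235.8), the tip at (444.4,234.7), and the rim centre at scene pixel (230.7,196). I'll triangulate these.

Run:
```python
from h import *; from plant import camera_model
ax=np.array([.5287,-.1217]); t,s=camera_model("top"),camera_model("scene")
for nm,uv,m,z in(("cup",[430,235.8],t,.124),("tip",[444.4,234.7],t,.108),("cup sc",[230.7,196],s,.124)):
    P=ray(m,uv,z)[0][:2]-ax; print(nm,np.hypot(*P).round(4),(np.rad2deg(np.arctan2(P[1],P[0]))+5.35).round(1))
g=min(np.arange(.09,.14,.001),key=lambda z:np.linalg.norm(ray(t,[430,235.8],z)-ray(s,[230.7,196],z)))
print("height",g,np.linalg.norm(ray(t,[430,235.8],g)-ray(s,[230.7,196],g)))
```

```text
cup 0.075 -78.9
tip 0.1106 -79.1
cup sc 0.0796 -73.3
height 0.11800000000000002 0.0012680573688542036
```

The top view gives −79°, which is good. The triangulated height of 118 mm against an expected 124 mm is ambiguous, so I'll compare the hub, which turns on its own axis, before and after.

```bash
python3 - <<'E'
import cv2,numpy as np
for i in (0,1):
    g=cv2.cvtColor(cv2.imread(f"pics/scene{i}.png"),6)
    print(i,[np.round(np.float32(g[170:200,x]),0).astype(int).tolist() for x in(252,256,260)])
E
python3 - <<'E'
import sys; sys.path.insert(0,'.')
from h import *; from plant import camera_model
s=camera_model("scene"); Rm=R.from_euler("xyz",s["rotation"],degrees=True)
for z in(.12,.114): 
    print(z,cv2.projectPoints(np.array([[.5287,-.1217,z]]),Rm.inv().as_rotvec(),-Rm.inv().apply(s["eye"]),s["K"],s["dist_coeffs"])[0].ravel())
E
```

```text
0 [[84, 83, 82, 76, 81, 187, 255, 222, 6, 29, 32, 23, 102, 163, 111, 12, 29, 34, 34, 34, 21, 22, 25, 74, 96, 50, 58, 82, 98, 81], [83, 79, 66, 133, 232, 247, 250, 232, 24, 26, 34, 34, 32, 23, 11, 124, 222, 186, 21, 18, 27, 34, 34, 36, 22, 16, 20, 35, 37, 30], [72, 113, 213, 247, 238, 237, 237, 243, 239, 165, 58, 14, 27, 29, 30, 26, 22, 13, 17, 26, 36, 34, 26, 18, 21, 31, 35, 35, 36, 32]]
1 [[83, 81, 83, 80, 84, 190, 255, 226, 5, 27, 33, 19, 189, 251, 55, 26, 33, 31, 37, 37, 21, 22, 28, 76, 109, 105, 103, 103, 106, 93], [83, 82, 67, 136, 235, 248, 251, 233, 22, 26, 31, 31, 34, 35, 32, 37, 36, 34, 31, 21, 18, 21, 69, 109, 102, 100, 100, 101, 101, 81], [72, 116, 217, 249, 242, 238, 239, 245, 241, 167, 59, 14, 23, 28, 33, 28, 20, 13, 11, 11, 23, 43, 52, 56, 56, 62, 61, 46, 37, 59]]
0.12 [251.95220133 182.67852283]
0.114 [252.19507773 184.35173693]
```

The hub's edge matches the start image to well under 0.1 px, and 6 mm of depression would shift it 1.7 px. So the paddle is fully up, and I'm handing in.

```bash
python3 -c "
from plant import manip; print(manip.observe()['force'],manip.observe()['clock']); print(manip.close_job())"
```

```text
[0.08744206 0.29263012 0.10396954] 12.3667
the job is handed in; nothing more can be done
None
```

The selector is at the engine-shed mark, which is the −80° place on the stand, and I handed the job in at 12.4 s. I pressed the paddle with shut fingers in its cup. It came free at about 6.5 mm, and I swung it round at about 7.3 mm. I then lifted out and moved the arm clear.

**Last checks**
- **Angle:** the top view puts the paddle at about −79°, against the −80° notch.
- **Height:** the hub edge in the scene picture matches the start picture to under 0.1 px, so the paddle is fully up. This disagrees with a rough triangulation of the cup rim from hand-picked points, which gave 118 mm against an expected 124 mm. I trusted the hub comparison, because being 6 mm low would have shifted that edge about 1.7 px.
- **Angle from the scene view:** the same hand-picked scene point gave −73°, which also disagrees. I put this down to the imprecise point too.
- **Force:** the highest reading at the end of a move was about 12 N, seen when a sideways load briefly made the notch bind. I did not feel the stop.
- **Bystanders:** their image shifts were at most 0.5 px, which is about 1 mm.

The first two move calls were refused because rows needed all five keys; they moved nothing.

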